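Close up the tube sample case

ROBOT

A 7-joint arm with a two-finger parallel gripper is mounted at the origin on the work surface. World frame = base frame: x ahead of the robot, y to its left, z up, the work surface at z = 0. Lengths are in m, angles in rad, forces in N, time in s.
With the tool pointing down it reaches from about 0.425 to 0.825 m from the base axis. Payload 3.6 kg.
Tool frame: the origin (TCP) lies where the fingers leave the gripper's body, on its centre line; the fingertips stand 73 mm ahead of it and the grasp point (between the pads) lies 54 mm ahead of it; z points along the fingers, y is the line along which they close (so a half turn about z gives the same grasp; the last joint's range is limited). The gripper opens to 85 mm and grips with 20 to 120 N. Pads are 22 mm wide; open, the fingers measure 114 mm over their backs; the gripper's body (76 mm by 85 mm) begins 54 mm behind the grasp point. The pads swing forward as they close: fully open they stand 13 mm farther back than shut.
Start: joints at [-1.169, 0.615, -0.013, 1.423, 0.008, 1.103, -0.04], TCP at [0.27, 0.591, 0.304] pointing down, gripper open.
Joint ranges: [-3.12, 3.12], [-0.3, 2.06], [-1.34, 1.32], [0.26, 2.42], [-1.36, 4.5], [0.01, 1.98], [-2.84, 2.84]. Speed limits (rad/s): [2.79, 2.79, 3.14, 3.14, 3.14, 3.14, 3.14].

INTERFACE

Orientations are given as a unit quaternion [x, y, z, w].
In Python, from station import arm, snapshot, camera_info, ticket gives the robot as it stands. Calls block until the motion is done:
- arm.movep(position, orientation): joint-space move of the TCP to a pose.
- arm.line_to(position, velocity=0.15, ori=None): straight line of the TCP; ori=None keeps the orientation; velocity is the mean speed in m/s.
- arm.move_j(angles): joint-space move.
- arm.move_gripper(opening, effort=None): opening from 0.0 (shut) to 1.0 (fully open); effort is the grip in N (None keeps the last); returns when the fingers have stopped.
- arm.pause(seconds).
- arm.ik(position, orientation): joint angles nearest the present ones, or None.
- snapshot(name): name is "scene" or "top"; returns the picture (384x512x3 uint8, blue, green, red); there is no depth.
- camera_info(name): a dict with "fx", "fy", "cx", "cy" (pixels), "R" (3x3) and "t" (3): a world point X has camera coordinates R X + t. Camera axes: x right, y down, z forward; pixel columns grow to the right and rows downward; lengths in m; the calibration is good to about 2 mm. A picture is of the moment at which its call begins. camera_info takes no time and is no camera call.
A pose or a line that the arm cannot do raises arm.MotionError and nothing moves.
- ticket.finish_job(): hands the job in; it is judged then, once.
Readings, each from a call of its own:
- arm.read_time(): time.
- arm.read_joint_positions(): joint angles.
- arm.read_dq(): joint speeds.
- arm.read_effort(): joint torques, N m.
- arm.read_tool_pos(): TCP position.
- arm.read_eef_rot(): TCP orientation.
- arm.read_ft_force(): force on the tool from outside, world axes, zero at the start.
- arm.read_wrist_torque(): the same for the moment, N m.
- arm.read_opening(): opening from 0.0 (shut) to 1.0 (fully open).
- arm.read_finger_force(): force on a finger pad.
Only numpy, scipy, OpenCV 4.12 (cv2) and the standard library are available. Lean on these libraries where they do the work, as an engineer would, in place of code of your own. Each camera call takes 0.05 s, during which the arm holds its last target. There are 200 camera calls.

TASK

Close up the sample case on the lab bench: first push the upright hold-down flap over until it lies flat on the tubes, and only then swing the case's open lid over it and press it gently until it is fully shut. Do it all by pushing with the fingertips or the outside of the fingers against the outer faces of the flap and the lid; pinch or lift nothing, and leave the bottle, the screw cap, the marker and the tube rack where they are.

Things in the scene. Friction and masses are not known exactly. Their poses are not given: they have to be found in the camera images.
- case: Dark magenta plastic case, 200 (its x) x 170 (its y) x 75 mm high, 5 mm walls, fixed to the bench, open on top, a white block of capped tubes inside (tops at 53 mm). Origin: centre of its underside, z up. Position and yaw vary. The lid is hinged along its +y rim, the flap inside its -y wall; both hinge lines run along the case's x.
- flap (a joint): Flap angle, rad: 0 flat over the tubes (stop), 1.57 upright, 1.85 outer stop; starts 1.4 to 1.75. Bare aluminium plate, 170 mm along the hinge, 120 mm hinge to free edge, 4 mm thick, a black liner on its inner face. Folds towards the case's +y; pushed on the outer face (facing -y when upright, up when flat). Stiff hinge (0.1 N m): stays where left, must be pushed fully down.
- flap_hinge (a point): Middle of the flap's hinge line: 70 mm to the -y side of the case's centre, 62 mm above the bench. The flap's outer face lies 4 mm off the plane through this line (above it when flat), its liner 3 mm to the other side.
- flap_edge (a point): Middle of the flap's free edge, on its outer face, 120 mm from the hinge; its axes turn with the flap: y from the hinge to the edge, z out of the outer face.
- lid (a joint): Lid angle, rad: 0 shut (stop), 1.57 upright, 1.95 outer stop; starts open, 1.55 to 1.85. Frosted plastic lid, 200 mm along the hinge, 170 mm hinge to free edge, 16 mm deep, a white liner fills its inner face. Closes towards the case's -y; pushed on the outer face. Stiff hinge (0.25 N m): stays where left, must be pushed fully shut. A standing flap blocks it.
- lid_hinge (a point): Middle of the lid's hinge line: 85 mm to the +y side of the case's centre, 75 mm above the bench (on the case's rim).
- lid_edge (a point): Middle of the lid's free edge, on its outer face, 170 mm from the hinge. Outer face: 16 mm off the hinge line's plane (on top, 91 mm above the bench, when shut; facing the case's +y when open). The point's axes turn with the lid: -y from the hinge to the edge, z out of the outer face.
- bottle: Bystander: square clear glass bottle 75 x 75 mm, 140 mm high, loose, standing off the case's +x, -y corner. Origin: centre of its underside.
- cap: Bystander: round white screw cap, 44 mm across, 18 mm high, loose, on the bench at the lid's hinge side, partly under the open lid. Origin: centre of its underside.
- marker: Bystander: black and grey marker pen 147 x 14 x 14 mm, loose, lying along its x, between the robot and the case. Origin: near its middle, on its underside.
- rack: Bystander: red tube rack 150 x 65 mm, 26 mm high, loose, on the bench at the flap's side of the case. Origin: centre of its underside.

How it is judged:
On the way, in this order (a step that is already met when the one before it is completed fails the run):
1. the flap lies flat over the tubes while the lid is still open (value of joint flap below 0.08 rad and value of joint lid above 1 rad), for 0.1 s.
2. the lid is fully shut over the flat flap (value of joint flap below 0.08 rad and value of joint lid below 0.04 rad), for 0.2 s.
At the end, for the whole second after the job is handed in: The flap lies flat (within 0.08 rad), the lid is fully shut over it (within 0.04 rad, 7 mm at its edge), and bottle, cap, marker and rack are at rest within 25 mm of where they were (all of step 2 and distance of each of bottle, cap, marker, rack from where it was at the start of the episode below 0.025 m and linear speed of each of bottle, cap, marker, rack below 0.02 m/s); the robot touches nothing.
It fails at once if the lid is swung down past half way while the flap is not folded down (value of joint lid below 0.9 rad and value of joint flap above 0.15 rad).
It fails at once if the flap or the lid is pinched or pulled: the fingers press on its inner liner (over 1 N) (contact force between the fingers and flap_c1 above 1 N or contact force between the fingers and lid_c5 above 1 N).
It fails at once if the flap or lid is pressed with more than 70 N, or the lid slammed (over 4 rad/s) (contact force between the fingers and flap above 70 N or contact force between the fingers and lid above 70 N or velocity of joint lid below -4 rad/s).
It fails at once if the bottle, cap, marker or rack is lifted, carried or shoved more than 25 mm, or the bottle tipped (distance of any of bottle, cap, marker, rack from where it was at the start of the episode above 0.025 m or angle between bottle's own z axis and vertical above 0.3 rad).
It also fails if it takes over 54 s, if anything falls off the work surface, if the arm or the gripper's body presses on something with over 40 N, if the wrist force passes 120 N, or if a joint passes its speed limit or range.

## Working session

There is one attempt and no reset: what is moved stays moved. The work goes in short steps, each a Python script; the robot and the scene stay as the last script left them, time stands still between calls to the robot, and variables do not carry over. Pictures are saved under pics/ and viewed, at most 10 in all, crops included, and the job is handed in when it is done.

```bash
mkdir -p pics; python3 - <<'E'
from station import *
import cv2
for n in("scene","top"):
    cv2.imwrite(f"pics/{n}0.png",cv2.resize(snapshot(n),(800,600),interpolation=cv2.INTER_CUBIC)); c=camera_info(n); print({k:(v.round(4).tolist() if hasattr(v,'round') and hasattr(v,'tolist') else v) for k,v in c.items()})
print(arm.read_eef_rot(),arm.read_time())
E
```

```text
{'fx': 459.9641247979107, 'fy': 459.9641247979107, 'cx': 263.6571528484997, 'cy': 188.06088123687843, 'R': [[-0.5997, 0.8002, -0.0105], [0.472, 0.3431, -0.8121], [-0.6462, -0.4919, -0.5834]], 't': [0.3051, -0.227, 1.4002]}
{'fx': 435.3240803097525, 'fy': 435.3240803097525, 'cx': 245.856972753043, 'cy': 192.27452353122163, 'R': [[0.0193, -0.9995, -0.0263], [-0.9837, -0.0143, -0.1791], [0.1786, 0.0293, -0.9835]], 't': [0.0438, 0.6097, 1.0048]}
[ 2.12698561e-01  9.77117150e-01 -1.16068471e-03 -2.24946919e-04] 0.1
```

View pics/scene0.png

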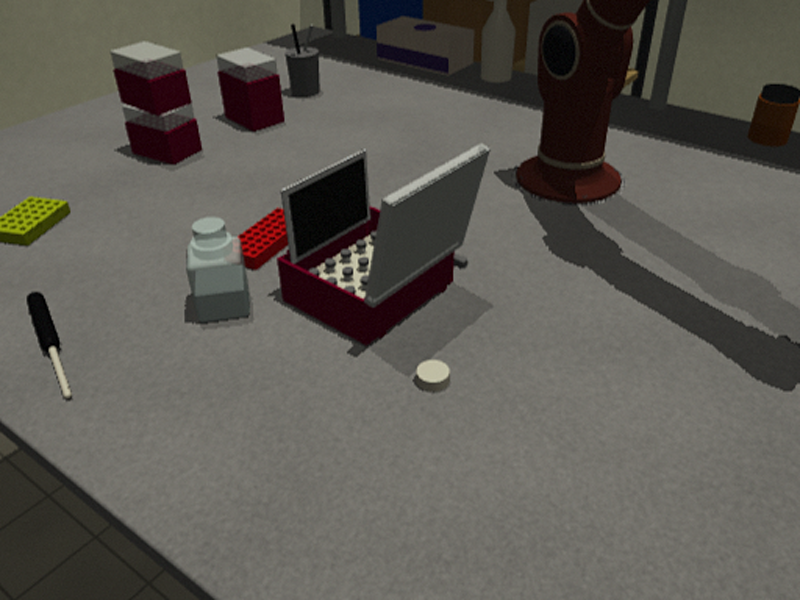

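View pics/top0.png

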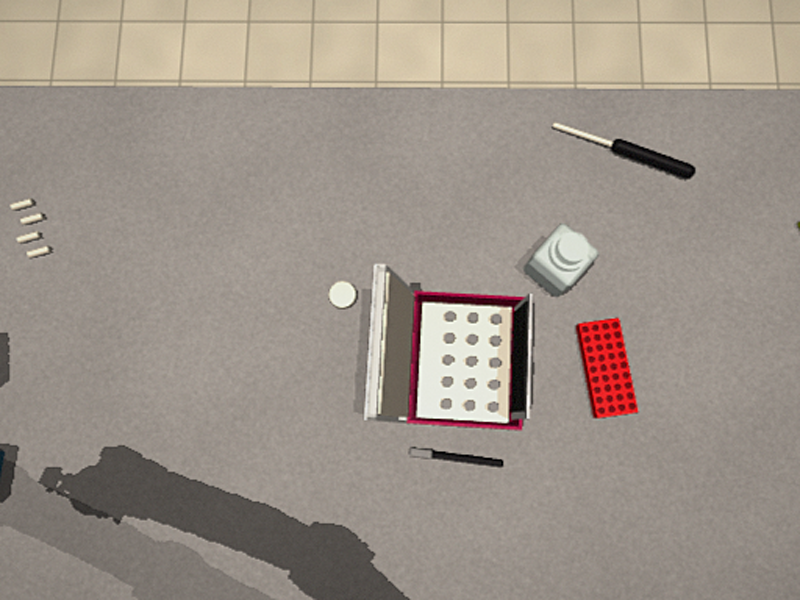

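The scene view shows the case with its flap upright (black liner facing the lid) and the lid open. The cap is just behind the lid. In the top view (800 px) the case rim runs from about (414,293) to (522,428). The flap stands near column 530, the lid edge near 375, the bottle at (560,258), the rack at (607,367) and the marker at (456,457). I'll enlarge both views.

```bash
python3 - <<'E'
from station import *
import cv2
a=snapshot("top")[160:300,215:405]; cv2.imwrite("pics/t1.png",cv2.resize(a,None,fx=4,fy=4,interpolation=cv2.INTER_CUBIC))
a=snapshot("scene")[85:230,150:320]; cv2.imwrite("pics/s1.png",cv2.resize(a,None,fx=4,fy=4,interpolation=cv2.INTER_CUBIC))
E
```

```text
(no output)
```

View pics/t1.png

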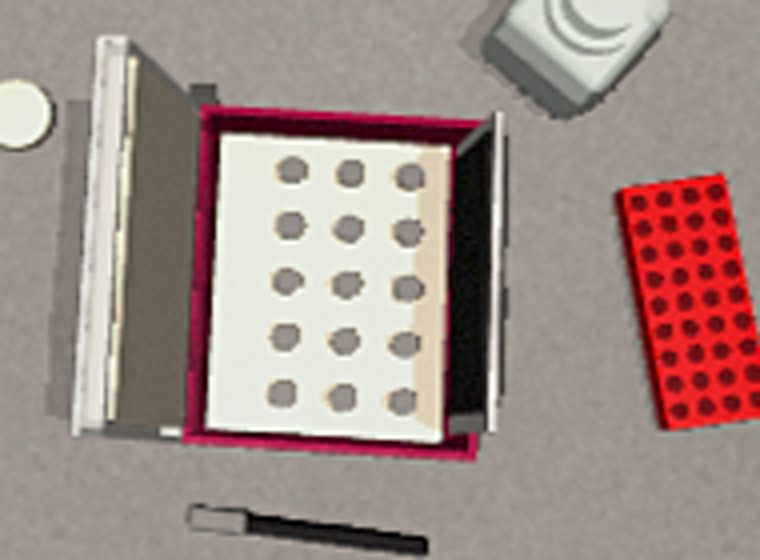

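View pics/s1.png

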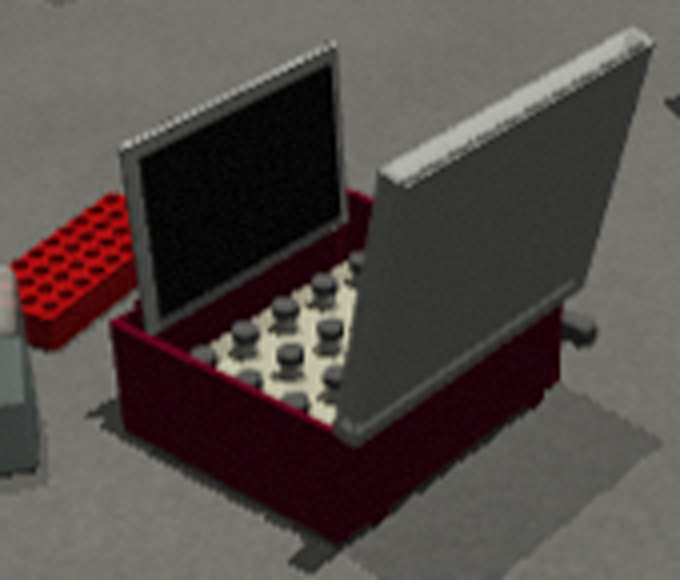

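```bash
cat > geo.py <<'E'
import numpy as np, cv2
from station import camera_info
from scipy.optimize import least_squares
C={n:camera_info(n) for n in("top","scene")}
def proj(n,X):
    c=C[n]; p=np.asarray(c["R"])@X+np.asarray(c["t"]); return np.array([c["fx"]*p[0]/p[2]+c["cx"],c["fy"]*p[1]/p[2]+c["cy"]])
def back(n,uv,z):
    c=C[n]; R=np.asarray(c["R"]); o=-R.T@np.asarray(c["t"]); d=R.T@[(uv[0]-c["cx"])/c["fx"],(uv[1]-c["cy"])/c["fy"],1]
    return o+d*(z-o[2])/d[2]
def world(P,L): # case local -> world
    c,s=np.cos(P[2]),np.sin(P[2]); return np.array([P[0]+c*L[0]-s*L[1],P[1]+s*L[0]+c*L[1],L[2]])
def flap(a,x,r,h): return np.array([x,-.07+r*np.cos(a)-h*np.sin(a),.062+r*np.sin(a)+h*np.cos(a)])
def lid(a,x,r,h): return np.array([x,.085-r*np.cos(a)+h*np.sin(a),.075+r*np.sin(a)+h*np.cos(a)])
tp=lambda u,v:np.array([215+(u+.5)/4-.5,160+(v+.5)/4-.5])
sp=lambda u,v:np.array([150+(u+.5)/4-.5,85+(v+.5)/4-.5])
E
python3 - <<'E'
from geo import *
k=lambda x,y,z:(lambda P:np.array([x,y,z]))
F=lambda x,r,h:(lambda P:flap(P[3],x,r,h)); G=lambda x,r,h:(lambda P:lid(P[4],x,r,h))
obs=[("top",tp(203,105),k(.1,.085,.075)),("top",tp(184,440),k(-.1,.085,.075)),("top",tp(475,459),k(-.1,-.085,.075)),
("top",tp(503,113),F(.085,.12,.004)),("top",tp(496,432),F(-.085,.12,.004)),
("top",tp(98,37),G(.1,.17,.016)),("top",tp(72,433),G(-.1,.17,.016)),
("scene",sp(382,180),G(.1,.17,.016)),("scene",sp(655,42),G(-.1,.17,.016)),("scene",sp(340,543),k(.1,.085,0)),("scene",sp(113,318),k(.1,-.085,.075)),
("scene",sp(122,148),F(.085,.12,0)),("scene",sp(337,43),F(-.085,.12,0))]
f=lambda P:np.concatenate([proj(n,world(P,g(P)))-u for n,u,g in obs])
r=least_squares(f,[.55,-.05,0,1.57,1.7],loss="soft_l1"); print(r.x.round(4)); print(f(r.x).reshape(-1,2).round(1).tolist())
np.save("P.npy",r.x)
full=lambda u,v:np.array([u,v])/1.5625
for n,u,z in(("bottle",(570,250),.14),("cap",(342,294),.018),("rack",(607,367),.026),("marker",(456,457),.01)):
    w=back("top",full(*u),z); d=w[:2]-r.x[:2]; c,s=np.cos(r.x[2]),np.sin(r.x[2]); print(n,w.round(3),"local",(c*d[0]+s*d[1]).round(3),(-s*d[0]+c*d[1]).round(3))
E
```

```text
[ 0.5194 -0.0726 -0.0476  1.5884  1.7963]
[[-0.2, -0.7], [-0.5, 0.2], [0.6, 0.5], [0.7, -1.0], [0.2, -0.1], [1.1, -0.8], [0.6, -0.2], [5.3, 1.1], [0.4, -0.9], [0.0, 0.0], [-0.3, 0.4], [0.8, -0.4], [1.0, -0.4]]
bottle [ 0.671 -0.215  0.14 ] local 0.159 -0.135
cap [0.625 0.124 0.018] local 0.097 0.201
rack [ 0.514 -0.295  0.026] local 0.005 -0.223
marker [ 0.371 -0.061  0.01 ] local -0.149 0.004
```

```bash
cat > act.py <<'E'
from geo import *
from station import arm
P=np.load("P.npy"); X=-.01; T=.073; HW=.011
def ori():
    p=np.pi/4+P[2]/2; return [[np.cos(q),np.sin(q),0,0] for q in(p,p+np.pi/2)]
def tcp(l): return world(P,np.asarray(l)+[0,0,T])
def F(): return np.asarray(arm.read_ft_force())
def arc(f,h,r,angles,lim=15,v=.12):
    for a in angles:
        arm.line_to(tcp(f(a,X,r,h+HW*np.sin(a))),velocity=v); q=F()-B; print(round(a,2),q.round(1))
        if np.linalg.norm(q)>lim: print("stop"); return
def press(fmax=10,n=12,dz=.0015):
    for i in range(n):
        p=np.array(arm.read_tool_pos()) if i==0 else p; p=p-[0,0,dz]; arm.line_to(p,velocity=.03); q=F()-B
        if q[2]>fmax: break
    print("press",i,q.round(1),"z tip",p[2]-T)
B=np.zeros(3)
E
python3 - <<'E'
import act; from act import *
arm.move_gripper(0.0)
p=arm.read_tool_pos(); arm.line_to([p[0]+.05,p[1],.40],velocity=.3)
tgt=tcp([X,-.12,.325]); q0=np.array(arm.read_joint_positions())
best=min((q for q in(arm.ik(tgt,o) for o in ori()) if q is not None),key=lambda q:abs(q[6]))
print(np.round(best,2)); arm.move_j(best)
arm.line_to(tcp([X,-.12,.152]),velocity=.25)
act.B=F(); print("base",act.B.round(1),arm.read_time())
arc(flap,.004,.09,np.arange(1.5,.15,-.15))
print(arm.read_time(),np.round(arm.read_tool_pos(),3))
from station import snapshot
cv2.imwrite("pics/s2.png",cv2.resize(snapshot("scene")[60:260,130:350],None,fx=3,fy=3))
E
```

```text
[-0.16  0.43  0.74  1.61 -0.3   1.22  0.59]
base [ 0.5 -1.3  0.5] 5.15
1.5 [-0.9 -0.3 -0. ]
1.35 [ 0.4  1.4 -0.6]
1.2 [-1.2  1.2 -0.6]
1.05 [-0.   0.2 -1.3]
0.9 [-1.2  1.3  0.4]
0.75 [-0.7  0.6 -0.5]
0.6 [ 0.2  0.8 -0.5]
0.45 [-0.5  1.   0.1]
0.3 [ 0.3  0.6 -0.8]
0.15 [-0.   1.5 -0.7]
8.0917 [ 0.51  -0.054  0.154]
```

View pics/s2.png

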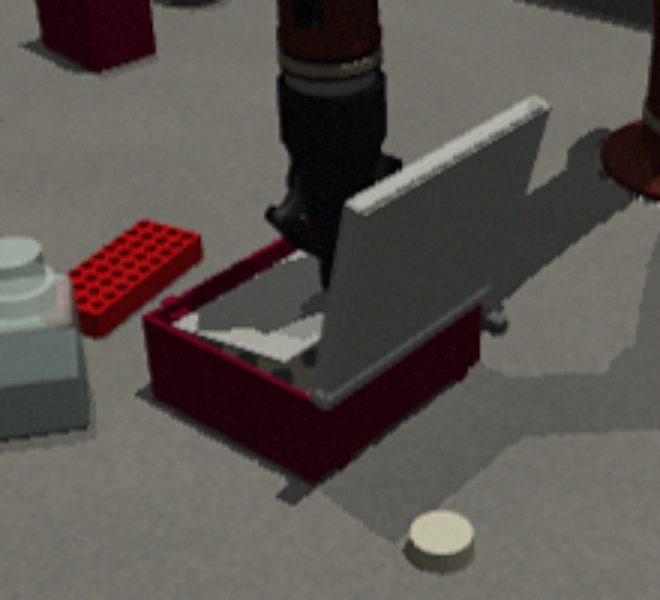

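The flap follows the finger and is almost flat, and the lid, cap and rack haven't moved. Next I press the flap down, then move to the lid.

```bash
python3 - <<'E'
import act; from act import *
act.B=np.array([.2,-.8,.2])
arc(flap,.004,.09,[.07,.02],lim=8); press(12)
from station import snapshot
p=np.array(arm.read_tool_pos()); arm.line_to([p[0],p[1],.40],velocity=.3)
arm.line_to(tcp([X,.175,.325]),velocity=.3)
cv2.imwrite("pics/t3.png",cv2.resize(snapshot("top")[150:300,200:400],None,fx=4,fy=4)); print(arm.read_time())
E
```

```text
0.07 [-0.7  0.4 -0.3]
0.02 [-0.7  0.3 -0.4]
press 2 [-3.9  1.9 15.6] z tip 0.06330108035124572
11.1333
```

View pics/t3.png

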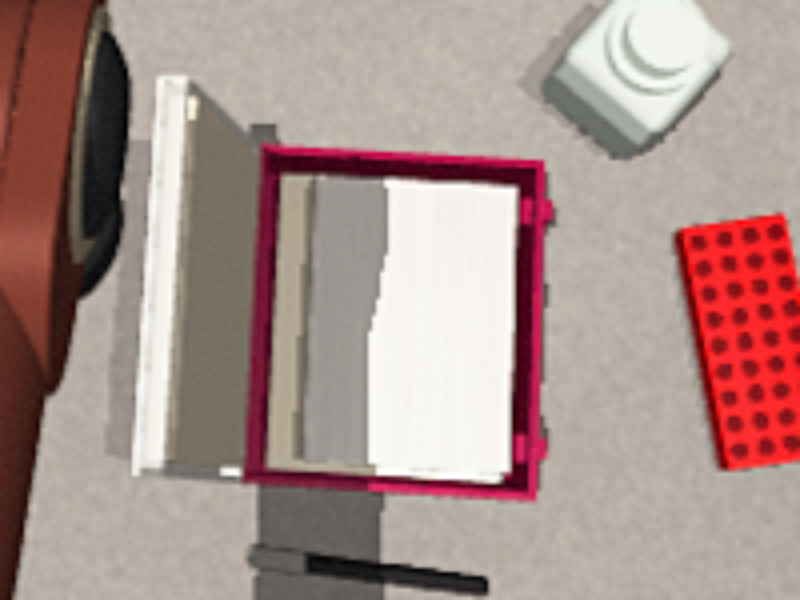

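The flap is flat: contact was 15.6 N at tip height 63 mm against the expected 66 mm, and the plate covers the tubes. The lid is still open and the bystanders haven't moved. Now the lid.

```bash
python3 - <<'E'
import act; from act import *
arm.line_to(tcp([X,.175,.185]),velocity=.2)
act.B=F(); print("base",act.B.round(1),arm.read_time())
arm.line_to(tcp([X,.125,.185]),velocity=.1); print((F()-act.B).round(1))
arc(lid,.016,.115,np.append(np.arange(1.5,.1,-.14),[.06,.02]),lim=20)
press(12)
print(arm.read_time(),np.round(arm.read_tool_pos(),3))
arm.pause(.3)
p=np.array(arm.read_tool_pos()); arm.line_to([p[0],p[1],.40],velocity=.25); arm.line_to([.45,.3,.40],velocity=.3)
from station import snapshot
a=snapshot("scene")[60:260,130:350];b=snapshot("top")[150:300,200:400]
cv2.imwrite("pics/f.png",np.hstack([cv2.resize(a,(400,364)),cv2.resize(b,(400,364))])); print(arm.read_time())
E
```

```text
base [-0.6  1.3  0.6] 11.9833
[ 0.4 -1.1 -0.5]
1.5 [ 1.3 -1.4  0.3]
1.36 [ 0.  -1.3 -0.7]
1.22 [ 1.9 -1.3 -1. ]
1.08 [ 0.8 -0.9 -1.1]
0.94 [ 0.9 -0.3 -1.2]
0.8 [ 0.4 -1.  -0.6]
0.66 [ 1.4 -1.3 -0.3]
0.52 [ 1.  -1.1 -0.7]
0.38 [ 1.  -0.8 -0.6]
0.24 [ 1.3 -0.7 -0.9]
0.06 [-0.2 -1.3 -1.1]
0.02 [-0.5 -1.9 -0.6]
press 3 [-3.4  0.9 19.9] z tip 0.08769478873805807
17.2167 [ 0.508 -0.102  0.163]
20.225
```

View pics/f.png

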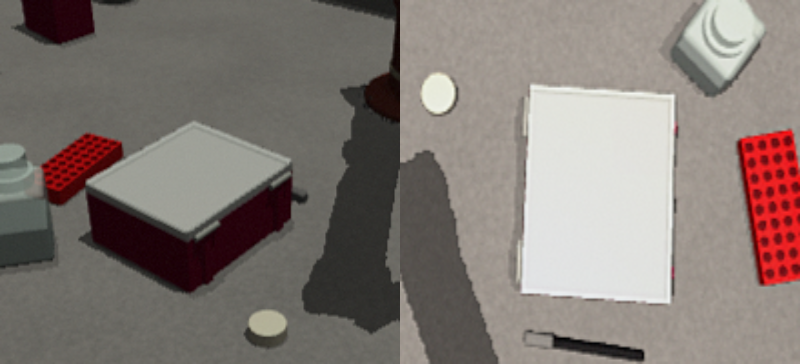

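The lid sits flush on the case and covers it completely. It reached its stop at 19.9 N with the tip at 88 mm; the flap stop also read about 3 mm low. The cap, marker, rack and bottle are in place and the arm is clear.

```bash
python3 -c "
from station import ticket
print(ticket.finish_job())"
```

```text
the job is handed in; nothing more can be done
None
```

The flap was folded flat first, then the lid was swung over and pressed shut with about 20 N; the bystanders look unmoved, and I handed the job in after about 20 s of robot time (no verdict was returned).

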